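# Take the charged lantern off its hook

## Robot

A 6-joint arm with a two-finger parallel gripper is mounted at the origin on the work surface. World frame = base frame: x ahead of the robot, y to its left, z up, the work surface at z = 0. Lengths are in m, angles in rad, forces in N, time in s.
With the tool pointing down it reaches from about 0.225 to 0.875 m from the base axis. Payload 3.4 kg.
Tool frame: the origin (TCP) lies where the fingers leave the gripper's body, on its centre line; the fingertips stand 73 mm ahead of it and the grasp point (between the pads) lies 54 mm ahead of it (manip.pinch_z is the distance from the TCP to the grasp point, in m); z points along the fingers, y is the line along which they close (so a half turn about z gives the same grasp; the last joint's range is limited). The gripper opens to 85 mm and grips with 20 to 120 N. Pads are 22 mm wide; open, the fingers measure 114 mm over their backs; the gripper's body (76 mm by 85 mm) begins 54 mm behind the grasp point. The pads swing forward as they close: fully open they stand 13 mm farther back than shut.
Start: joints at [-1.465, 0.276, 1.505, -0, 1.361, -0.121], TCP at [0.129, -0.56, 0.304] pointing down, gripper open.
Joint ranges: [-2.89, 2.89], [-0.75, 2.08], [0.22, 2.7], [-1.18, 4.32], [0.11, 2.71], [-2.7, 2.7]. Speed limits (rad/s): [2.57, 2.57, 3.14, 3.14, 3.14, 3.14].

## Interface

Orientations are given as a unit quaternion [w, x, y, z].
In Python, from rig import readout, imaging, manip gives the robot as it stands. The module is installed in compiled form; this text tells all that it offers.
- The arm moves only by the tool servo_tool, never from a script. Its argument "moves" is a list of rows, each an object with "dp": the shift along the tool's x, y, z in units of 0.2 m (1.0 is 0.2 m), a list of three; "delta_rot": the turn, a rotation vector about the tool's x, y, z in units of 0.1 rad (1.0 is 0.1 rad), a list of three; "fingers": the opening, from 0 (shut) to 1 (fully open). In form: [{"dp": [dx, dy, dz], "delta_rot": [wx, wy, wz], "fingers": fingers}, ...]. A call has 1 to 5 rows; each row shifts and turns the commanded pose from where the row before left it, along the tool's axes as they then stand; what a row does not reach is not made up. A row lasts 1/10 s, in which the tool goes at most 50 mm and 8.59 degrees, less where a joint would pass 70% of its speed; a pose out of reach is approached as far as the arm can. A call with a number of a shift or a turn outside -1 to 1 is refused whole. A call with a gripper value outside its range is refused whole. The fingers move at their own pace and stop on an object; "force" is the grip in N (left out, the last holds). Time passes only in rows, so rows that do not move let the fingers close. It gives the time, the measured TCP pose, the force, the opening and the grip force at its end, in the units of the state.
- readout.get_state(): the state, without advancing time (a new reading comes with each control period).
- imaging.get_image(name): name is "scene" or "top" or "wrist"; returns (picture, depth): 400x640x3 uint8, red, green, blue; 400x640 float32, m along the optical axis (not along the pixel's ray), 0 where there is no reading.
- imaging.calibration(name): a dict with "intrinsics" (3x3 intrinsics, pixels), "R" (3x3) and "t" (3): a world point X has camera coordinates R X + t; the wrist camera has in their place "hand_eye" (4x4, takes a point from camera to tool coordinates, whose origin is the TCP and whose axes are the flange's). Camera axes: x right, y down, z forward; pixel columns grow to the right and rows downward; lengths in m; the calibration is good to about 2 mm. A picture is of the moment at which its call begins: read the wrist's pose just before it. calibration takes no time and is no camera call.
- manip.sign_off(): hands the job in; it is judged then, once.
The state is a dict: "clock": time; "qpos": joint angles; "qd": joint speeds; "effort": joint torques, N m; "position": TCP position; "ee_rot": TCP orientation; "contact_force": force on the tool from outside, world axes, zero at the start; "moment": the same for the moment, N m; "width": finger opening in m; "gripper_force": force on a finger pad.
Only numpy, scipy, OpenCV 4.12 (cv2) and the standard library are available. Lean on these libraries where they do the work, as an engineer would, in place of code of your own. Each camera call takes 0.05 s, during which the arm holds its last target. There are 200 camera calls.

## Task

The lantern on the charging stand is full. First switch the stand off by flipping its red toggle all the way over towards the lantern while the lantern still hangs there, then lift the lantern up off the hook with the gripper and set it gently down, upright and wholly on the round cork trivet. Leave the tin, the green dish, the saucer and the wooden mould where they are.

Things in the scene. Friction and masses are not known exactly. Their poses are not given: they have to be found in the camera images.
- stand: Fixed charging stand, dark wood base and brass rod, yawed up to 0.26 rad. Origin on the sideboard (z = 0), straight below the lantern's hanging point; z up. Base 12 mm thick: x -60..120, y -60..60 mm, plus a wing x -45..45, y 55..185 mm carrying the switch. Rod 8 mm thick: rises at x = 100, bends into a level hook arm along -x at y = 0. Nothing is higher than 254 mm.
- hook_tip (a point): Top of the hook arm's upturned free end (it turns up from x = -25 to -34 mm): (-34, 0, 254) mm in the stand's frame, 14 mm above the level arm's upper side. The handle's crossbar must rise by more than this, then leave along the stand's -x.
- hook_seat (a point): Upper side of the level hook arm at (0, 0, 240) mm in the stand's frame, where the lantern's handle hangs.
- switch (a joint): Toggle angle, rad. 0 = on, leaning away from the lantern (to the stand's +y); 1.0 = off, leaning towards the lantern (-y), at its stop. Starts at 0 to 0.15. Its axis lies along the stand's x through (0, 140, 34) mm in the stand's frame; upright at 0.5. Friction holds it wherever it is left; 1 to 2 N at its ball moves it.
- switch_tip (a point): Centre of the toggle's red ball, 26 mm across, 55 mm from the axis, on a 10 mm steel stem. In the stand's frame it moves from (0, 166, 82) mm at 0 through (0, 140, 89) to (0, 114, 82) mm at 1.0. White block below: 50 mm in the stand's x, 70 mm in y, centred at y = 140 mm, top 37 mm above the sideboard, hinge barrel up to 47 mm.
- lantern: Loose green lantern, glass cylinder, rigid steel handle; 0.26 to 0.46 kg. Origin: centre of its underside, z up; axes as the stand's while it hangs, underside then 50 mm above the sideboard. Foot 84 mm in diameter, roof top 120 mm up. The handle above the roof is a fixed closed stirrup in the lantern's y-z plane; its crossbar's underside is 190 mm up, its top 194 mm.
- handle (a point): Grip point midway between the handle's two flat upright straps, 170 mm above the lantern's underside. Straps: 14 mm wide along the lantern's x, 4 mm thick, outer faces at y = -28 and +28 mm (56 mm over both), from the roof up to the crossbar. The hook arm passes between them; pinch them from outside along y, from above.
- trivet: Fixed round cork trivet, 150 mm in diameter and 10 mm thick, lying flat. Origin: centre of its underside, on the sideboard. It lies on the robot's left when the stand is on the right, or the other way round.
- tin: Closed aluminium biscuit tin, 114 x 164 x 71 mm, loose; origin at the centre of its underside. Leave alone.
- candy_dish: Green glass dish, 110 mm in diameter, 50 mm high, loose; origin at the centre of its underside. Leave alone.
- saucer: White ceramic saucer, 100 mm in diameter, 16 mm high, loose; origin at the centre of its underside. Leave alone.
- mould: Wooden maamoul mould lying flat along its x, 198 mm long, head 76 mm in diameter at x = +60 mm, 26 mm thick, handle to -x, loose; origin on its underside. Leave alone.
Things that resemble listed ones, but are neither listed nor needed, are in the scene too. Leave any blue or purple look-alike of the lantern alone.

How it is judged:
On the way, in this order (a step that is already met when the one before it is completed fails the run):
1. the toggle is flipped to off (past 0.85 rad) while the lantern still hangs on the hook (within 30 mm of where it started) (value of joint switch above 0.85 rad and distance of lantern from where it was at the start of the episode below 0.03 m), for 0.1 s.
2. the lantern is off the hook (its grip point more than 85 mm from the hook seat), clear of the stand, and held by the fingers (distance between handle and hook_seat above 0.085 m and contact force between lantern and stand below 0.1 N and contact force between the fingers and lantern above 1 N), for 0.1 s.
At the end, for the whole second after the job is handed in: The toggle is off (past 0.85 rad); the lantern stands released and at rest on the trivet, upright within 0.08 rad, its centre within 34 mm of the trivet's centre (its foot then does not overhang) and its underside on the trivet's top within 5 mm (value of joint switch above 0.85 rad and horizontal distance between lantern and trivet below 0.034 m and z of lantern in the frame of trivet between 0.005 and 0.015 m and angle between lantern's own z axis and vertical below 0.08 rad and contact force between lantern and trivet above 0.5 N and linear speed of lantern below 0.02 m/s and angular speed of lantern below 0.1 rad/s); the robot touches nothing.
It fails at once if the lantern falls or is knocked: it moves faster than 0.45 m/s with no finger on it (a drop of some 10 mm) (linear speed of lantern above 0.45 m/s and contact force between the fingers and lantern below 0.05 N).
It fails at once if the lantern is pressed onto the trivet with more than 80 N (contact force between lantern and trivet above 80 N).
It fails at once if the tin, candy dish, saucer or mould is shifted by more than 30 mm (distance of any of tin, candy_dish, saucer, mould from where it was at the start of the episode above 0.03 m).
It also fails if it takes over 61 s, if anything falls off the work surface, if the arm or the gripper's body presses on something with over 40 N, if the wrist force passes 120 N, or if a joint passes its speed limit or range.

## Working session

There is one attempt and no reset: what is moved stays moved. The work goes in short steps, Python scripts to look and compute and a tool call to move; the robot and the scene stay as the last step left them, time stands still between calls to the robot, and variables do not carry over. Pictures are saved under pics/ and viewed, at most 10 in all, crops included, and the job is handed in when it is done.

Besides the shell and the picture viewer there is one more tool, called after "Request:" by a JSON object that holds its "op" and its "data". servo_tool: Moves the arm, as the interface text tells. Its arguments: {"type":"object","properties":{"moves":{"type":"array"},"force":{"type":"number"}},"required":["moves"]}

```bash
mkdir -p pics; python3 - <<'E'
from rig import readout, imaging, manip
import cv2, numpy as np
s=readout.get_state(); print(s['clock'],s['position'],s['ee_rot'],s['width'])
for n in ('scene','top'):
    p,d=imaging.get_image(n); cv2.imwrite(f'pics/{n}0.png',p[:,:,::-1]); np.savez(f'pics/{n}0.npz',p=p,d=d)
    c=imaging.calibration(n); print(n,c['intrinsics'].tolist(),np.round(-c['R'].T@c['t'],3),np.round(c['R'],3).tolist())
print(imaging.calibration('wrist'))
E
```

```text
0.0 [ 0.1292557  -0.55988288  0.30301989] [-9.49148821e-04  9.93576316e-01  1.13160076e-01  9.88161724e-06] 0.08560008169801839
scene [[512.2810783033311, 0.0, 316.7249608267047], [0.0, 512.2810783033311, 201.5723688829477], [0.0, 0.0, 1.0]] [1.154 1.125 1.491] [[-0.884, 0.467, 0.001], [0.33, 0.628, -0.705], [-0.33, -0.623, -0.709]]
top [[458.3925065362728, 0.0, 321.39090376870854], [0.0, 458.3925065362728, 196.87320551456713], [0.0, 0.0, 1.0]] [ 0.373 -0.017  1.714] [[-0.008, -1.0, 0.014], [-0.995, 0.006, -0.101], [0.101, -0.015, -0.995]]
{'intrinsics': array([[353.50262427,   0.        , 316.07504691],
       [  0.        , 353.50262427, 198.07856961],
       [  0.        ,   0.        ,   1.        ]]), 'hand_eye': array([[-6.12688358e-04, -9.52191285e-01, -3.05501851e-01,
         7.91461917e-02],
       [ 9.99999812e-01, -5.76946299e-04, -2.07281901e-04,
         1.40157987e-03],
       [ 2.11138568e-05, -3.05501921e-01,  9.52191460e-01,
        -6.99101541e-02],
       [ 0.00000000e+00,  0.00000000e+00,  0.00000000e+00,
         1.00000000e+00]])}
```

View pics/scene0.png

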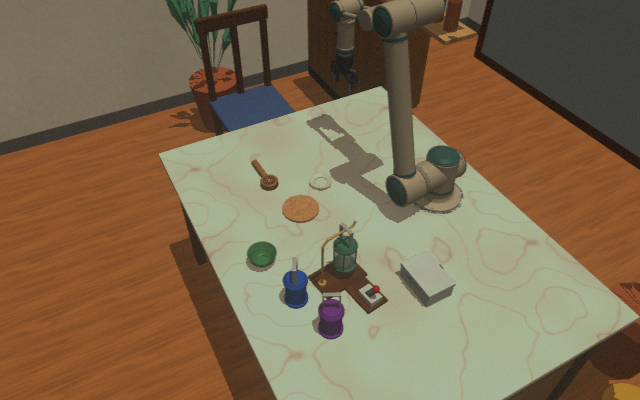

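View pics/top0.png

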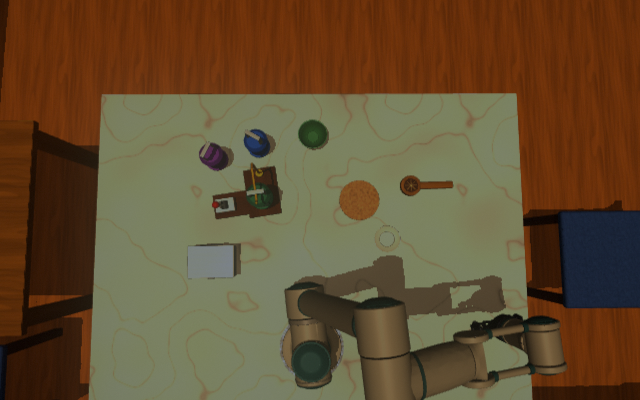

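The top view shows the green lantern on the stand at (261,195), the red toggle at (217,204) and the trivet at (359,200). It also shows the tin at (211,261), the dish at (313,134), the saucer at (388,238) and the mould at (425,185). There are three lantern-like things: green (261,195), blue (257,142) and purple (213,155). The green one on the brass hook fits the description. Next I'll measure, and confirm it with a crop.

```bash
cat > h.py <<'E'
import cv2, numpy as np
from rig import imaging, readout, manip
from scipy.spatial.transform import Rotation as Ro
def cam(n, st=None):
    c=imaging.calibration(n); K=c['intrinsics']
    if n!='wrist': R=c['R']; return K,R.T,-R.T@c['t']
    w,x,y,z=st['ee_rot']; Rt=Ro.from_quat([x,y,z,w]).as_matrix(); H=c['hand_eye']
    return K,Rt@H[:3,:3],Rt@H[:3,3]+st['position']
def ray(C,u,v):
    K,R,o=C; d=R@np.linalg.solve(K,[u,v,1.]); return o,d
def plane(C,u,v,z):
    o,d=ray(C,u,v); return o+d*(z-o[2])/d[2]
def two(r1,r2):
    A=np.c_[r1[1],-r2[1]]; s=np.linalg.lstsq(A,r2[0]-r1[0],rcond=None)[0]
    a=r1[0]+s[0]*r1[1]; b=r2[0]+s[1]*r2[1]; return (a+b)/2,np.linalg.norm(a-b)
def cloud(C,d):
    v,u=np.mgrid[:400,:640]; K=C[0]
    P=np.stack([(u-K[0,2])/K[0,0]*d,(v-K[1,2])/K[1,1]*d,d],-1); return P@C[1].T+C[2]
def blobs(m,amin=15):
    n,l,s,c=cv2.connectedComponentsWithStats(m.astype(np.uint8)); return [(tuple(np.round(c[i],1)),int(s[i,4]),tuple(int(q) for q in s[i,:4])) for i in range(1,n) if s[i,4]>=amin]
E
python3 - <<'E'
from h import *
for n in ('scene','top'):
    f=np.load(f'pics/{n}0.npz');p,d=f['p'],f['d'];C=cam(n);P=cloud(C,d)
    hsv=cv2.cvtColor(p,cv2.COLOR_RGB2HSV);H,S,V=cv2.split(hsv);z=P[...,2]
    on=(z>-.02)&(P[...,0]>.1)&(P[...,0]<.9)&(abs(P[...,1])<.7)
    red=on&((H<5)|(H>174))&(S>170)&(V>90)&(z>.04)
    print(n,'red',blobs(red,5))
    cork=on&(H>5)&(H<20)&(S>110)&(V>120)&(z<.03)
    for b in blobs(cork,150): print('cork',b,plane(C,*b[0],.010).round(3))
    print('table z',np.median(z[on&(z<.03)]))
    for nm,m in (('>230',on&(z>.225)&(z<.3)&(P[...,0]>.4)),):
        for b in blobs(m,4):
            q=P[m]; print(nm,b, plane(C,*b[0],.24).round(3))
    dark=on&(V<110)&(H<20)&(z<.04)&(P[...,0]>.4)
    m=dark; bb=[b for b in blobs(m,100)];print('dark',bb)
    x0,y0=(230,210) if n=='scene' else (180,110)
    x1,y1=(430,350) if n=='scene' else (330,260)
    cv2.imwrite(f'pics/{n}_crop.png',cv2.resize(p[y0:y1,x0:x1,::-1],None,fx=4 if n=='scene' else 4,fy=4,interpolation=cv2.INTER_CUBIC))
E
```

```text
scene red [((np.float64(375.7), np.float64(288.3)), 29, (373, 286, 6, 6))]
cork ((np.float64(300.3), np.float64(207.7)), 756, (283, 195, 36, 27)) [ 0.54  -0.175  0.01 ]
table z -0.0006987594859908519
>230 ((np.float64(342.1), np.float64(231.2)), 164, (323, 221, 33, 24)) [0.562 0.185 0.24 ]
dark [((np.float64(346.1), np.float64(284.5)), 1428, (309, 262, 79, 52))]
top red [((np.float64(214.6), np.float64(204.4)), 25, (212, 202, 6, 6))]
cork ((np.float64(358.8), np.float64(199.6)), 1013, (340, 180, 39, 40)) [ 0.536 -0.182  0.01 ]
table z 0.0005912783794717047
>230 ((np.float64(254.4), np.float64(186.7)), 167, (246, 163, 19, 41)) [0.558 0.178 0.24 ]
dark [((np.float64(252.3), np.float64(195.8)), 1356, (212, 167, 70, 52)), ((np.float64(420.8), np.float64(185.0)), 545, (400, 176, 53, 20))]
```

View pics/scene_crop.png

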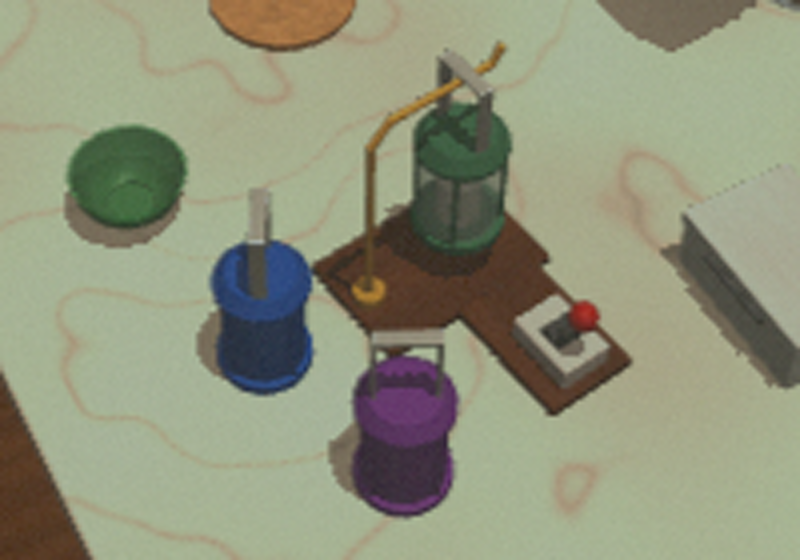

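View pics/top_crop.png

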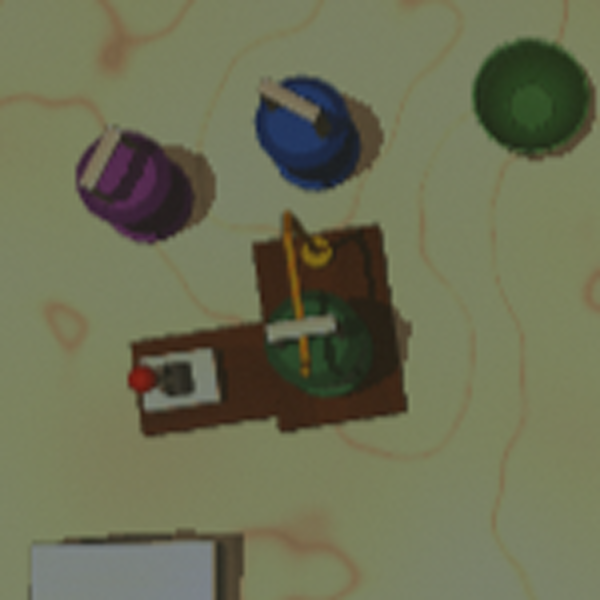

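The green lantern at top-crop (303,345) and scene-crop (462,175) hangs on the brass hook, next to the red toggle. It is the one meant. The purple one (125,185 in the top crop) and the blue one (307,130) stand free. Now I'll work out the stand pose from the base corners, and the hook tip, crossbar and ball across the two views.

```bash
python3 - <<'E'
from h import *
T=cam('top');S=cam('scene')
t=lambda u,v:(180+u/4-.375,110+v/4-.375); s=lambda u,v:(230+u/4-.375,210+v/4-.375)
def kab(A,B):
    A=np.array(A,float);B=np.array(B,float);a=A-A.mean(0);b=B-B.mean(0)
    th=np.arctan2((a[:,0]*b[:,1]-a[:,1]*b[:,0]).sum(),(a*b).sum())
    R=np.array([[np.cos(th),-np.sin(th)],[np.sin(th),np.cos(th)]]);o=B.mean(0)-R@A.mean(0)
    return th,o,(A@R.T+o-B)
L=[(.120,.060),(.120,-.060),(-.06,-.06),(-.06,.06),(.045,.185),(-.045,.185)]
px=[(255,243),(383,225),(407,410),(280,430),(133,344),(145,434)]
th,o,r=kab(L,[plane(T,*t(*q),.012)[:2] for q in px]);print('top base',th,o.round(4),np.abs(r).max())
px=[(314,268),None,(549,258),None,(553,413),(631,361)]
i=[k for k in range(6) if px[k]]
th2,o2,r=kab([L[k] for k in i],[plane(S,*s(*px[k]),.012)[:2] for k in i]);print('scene base',th2,o2.round(4),r.round(4).tolist())
for nm,a,b in (('hooktip',(304,374),(501,46)),('bend',(288,213),(372,150)),('ball',(142,379),(585,316)),('bar+y',(267,333),None),('bar-y',(335,325),None)):
    if b: print(nm,*two(ray(T,*t(*a)),ray(S,*s(*b))))
    else: print(nm,plane(T,*t(*a),.244))
R=np.array([[np.cos(th),-np.sin(th)],[np.sin(th),np.cos(th)]])
print('pred hooktip',o+R@[-.034,0],'ball0',o+R@[0,.166])
for n in ('top','scene'):
    C=cam(n);f=np.load(f'pics/{n}0.npz');P=cloud(C,f['d']);z=P[...,2]
    m=(z>.05)&(z<.12)&(P[...,0]>.25)&(P[...,0]<.5)&(P[...,1]<.5)&(P[...,1]>.1);q=P[m]
    m=(z>.062)&(z<.078)&(P[...,0]>.25)&(P[...,0]<.5)&(P[...,1]>.15)&(P[...,1]<.45);print('tin',P[m].min(0),P[m].max(0))
E
```

```text
top base 0.1442759473998195 [0.5389 0.1731] 0.0032145809159563887
scene base -0.2650454026409344 [0.5061 0.191 ] [[-0.0307, 0.073], [-0.0454, -0.0836], [0.0384, -0.0128], [0.0378, 0.0235]]
hooktip [0.5047812  0.17183583 0.24615446] 0.0025378913681311237
bend [0.63958999 0.19226303 0.21028346] 0.003321477377835092
ball [0.51457625 0.33824662 0.08054864] 0.0008321600431588739
bar+y [0.5372375  0.20278136 0.244     ]
bar-y [0.54339404 0.14817905 0.244     ]
pred hooktip [0.50523645 0.16821479] ball0 [0.51501639 0.33737848]
tin [0.25492189 0.27256032 0.06210174] [0.37453254 0.43598234 0.07799929]
tin [0.25527577 0.27412184 0.06205706] [0.37870087 0.44394189 0.07792953]
```

```bash
cat > go.py <<'E'
# python3 go.py x y z [yaw]: remaining shift to TCP target in tool axes, units of 0.2 m, and turn
import sys; from h import *
s=readout.get_state(); w,x,y,z=s['ee_rot']; Rt=Ro.from_quat([x,y,z,w]).as_matrix()
a=list(map(float,sys.argv[1:])); d=Rt.T@(np.array(a[:3])-s['position'])
print('t',round(s['clock'],2),'pos',s['position'].round(4),'yaw',np.arctan2(Rt[1,0],Rt[0,0]).round(4),'F',s['contact_force'].round(2),'w',round(s['width'],4))
print('dp total units',(d/.2).round(3),'rows@50mm',np.linalg.norm(d)/.05)
if len(a)>3:
    c,n=np.cos(a[3]),np.sin(a[3]); G=np.array([[c,n,0],[n,-c,0],[0,0,-1.]]); print('rot units',(Ro.from_matrix(Rt.T@G).as_rotvec()/.1).round(3),'dp after turn',(G.T@(np.array(a[:3])-s['position'])/.2).round(3))
E
python3 go.py .45 -.18 .45 .144
```

```text
t 0.1 pos [ 0.1293 -0.5599  0.3032] yaw 0.2268 F [ 0.35 -0.21  0.39] w 0.085
dp total units [ 1.99  -1.491 -0.731] rows@50mm 10.368669132116816
rot units [-0.016 -0.001  0.828] dp after turn [ 1.86  -1.65  -0.734]
```

Request:
{"op": "servo_tool", "data": {"moves": [{"dp": [0,0,-0.15],"delta_rot": [0,0,0.83],"fingers": 0},{"dp": [0.155,-0.14,-0.06],"delta_rot": [0,0,0],"fingers": 0},{"dp": [0.155,-0.14,-0.06],"delta_rot": [0,0,0],"fingers": 0},{"dp": [0.155,-0.14,-0.06],"delta_rot": [0,0,0],"fingers": 0},{"dp": [0.155,-0.14,-0.06],"delta_rot": [0,0,0],"fingers": 0}]}}

```text
clock: 0.6
position: [0.2366, -0.4302, 0.3819]
ee_rot: [-0.0, 0.997, 0.071, -0.0]
contact_force: [-0.1, -0.0, 1.0]
width: 0.0126
gripper_force: 0.0
```

Request:
{"op": "servo_tool", "data": {"moves": [{"dp": [0.155,-0.14,-0.06],"delta_rot": [0,0,0],"fingers": 0},{"dp": [0.155,-0.14,-0.06],"delta_rot": [0,0,0],"fingers": 0},{"dp": [0.155,-0.14,-0.06],"delta_rot": [0,0,0],"fingers": 0},{"dp": [0.155,-0.14,-0.06],"delta_rot": [0,0,0],"fingers": 0},{"dp": [0.155,-0.14,-0.06],"delta_rot": [0,0,0],"fingers": 0}]}}

```text
clock: 1.1
position: [0.3699, -0.2693, 0.4421]
ee_rot: [-0.0, 0.997, 0.072, -0.0]
contact_force: [0.2, -0.3, -0.1]
width: -0.0002
gripper_force: 0.0
```

```bash
python3 go.py .45 -.18 .45 .144
```

```text
t 1.1 pos [ 0.3699 -0.2693  0.4421] yaw 0.1436 F [ 0.24 -0.28 -0.15] w -0.0002
dp total units [ 0.46  -0.385 -0.039] rows@50mm 2.4039470775356366
rot units [-0.002  0.002 -0.004] dp after turn [ 0.46  -0.384 -0.039]
```

Request:
{"op": "servo_tool", "data": {"moves": [{"dp": [0.15,-0.13,-0.01],"delta_rot": [0,0,0],"fingers": 0},{"dp": [0.15,-0.13,-0.01],"delta_rot": [0,0,0],"fingers": 0},{"dp": [0.16,-0.12,-0.02],"delta_rot": [0,0,0],"fingers": 0},{"dp": [0,0,0],"delta_rot": [0,0,0],"fingers": 0}]}}

```text
clock: 1.5
position: [0.452, -0.1793, 0.4497]
ee_rot: [-0.001, 0.997, 0.075, 0.001]
contact_force: [-0.9, 0.0, -0.6]
width: -0.0
gripper_force: 0.0
```

```bash
cat > look.py <<'E'
import sys; from h import *
import pickle
s=readout.get_state(); p,d=imaging.get_image('wrist'); n=sys.argv[1]
cv2.imwrite(f'pics/{n}.png',p[:,:,::-1]); pickle.dump((s,p,d),open(f'pics/{n}.pkl','wb'))
E
python3 look.py w1; python3 go.py .5 .12 .47; python3 - <<'E'
from h import *; import pickle
s,p,d=pickle.load(open('pics/w1.pkl','rb'));C=cam('wrist',s);P=cloud(C,d)
H,S,V=cv2.split(cv2.cvtColor(p,cv2.COLOR_RGB2HSV))
m=((H>5)&(H<20)&(S>100)&(V>100)&(P[...,2]<.03)&(abs(P[...,1]+.18)<.12)&(abs(P[...,0]-.54)<.12)).astype(np.uint8)
k=max(cv2.findContours(m,0,cv2.CHAIN_APPROX_NONE)[0],key=cv2.contourArea)
Q=np.array([plane(C,*q[0],.010)[:2] for q in k]);(c,r)=cv2.minEnclosingCircle(Q.astype(np.float32)*1000);print('trivet circle mm',c,r,'mean',Q.mean(0))
mm=m>0;print('depth mean',np.median(P[mm],0),(P[mm].min(0)+P[mm].max(0))/2)
E
```

```text
t 1.55 pos [ 0.4505 -0.1809  0.4495] yaw 0.148 F [-0.4  -0.16 -0.5 ] w -0.0003
dp total units [ 0.467 -1.452 -0.102] rows@50mm 6.113510627286064
trivet circle mm (537.1173095703125, -182.5855255126953) 74.5478286743164 mean [ 0.52640563 -0.19650019]
depth mean [ 0.54231636 -0.17987201  0.01006704] [ 0.53719518 -0.1818845   0.00585805]
```

Request:
{"op": "servo_tool", "data": {"moves": [{"dp": [0.07,-0.22,-0.015],"delta_rot": [0,0,0],"fingers": 0},{"dp": [0.07,-0.22,-0.015],"delta_rot": [0,0,0],"fingers": 0},{"dp": [0.07,-0.22,-0.015],"delta_rot": [0,0,0],"fingers": 0},{"dp": [0.07,-0.22,-0.015],"delta_rot": [0,0,0],"fingers": 0},{"dp": [0.07,-0.22,-0.015],"delta_rot": [0,0,0],"fingers": 0}]}}

```text
clock: 2.05
position: [0.4868, 0.0455, 0.4648]
ee_rot: [0.001, 0.997, 0.071, -0.0]
contact_force: [0.5, -0.5, 0.6]
width: -0.0001
gripper_force: 0.0
```

Request:
{"op": "servo_tool", "data": {"moves": [{"dp": [0.06,-0.18,-0.01],"delta_rot": [0,0,0],"fingers": 0},{"dp": [0.05,-0.17,-0.01],"delta_rot": [0,0,0],"fingers": 0},{"dp": [0,0,0],"delta_rot": [0,0,0],"fingers": 0}]}}

```text
clock: 2.35
position: [0.4991, 0.12, 0.4684]
ee_rot: [-0.001, 0.997, 0.074, -0.0]
contact_force: [-0.2, -0.4, -0.9]
width: 0.0001
gripper_force: 0.0
```

```bash
python3 look.py w2;python3 go.py .509 .381 .25 .144; python3 - <<'E'
import pickle,cv2
s,p,d=pickle.load(open('pics/w2.pkl','rb'));cv2.imwrite('pics/w2v.png',cv2.resize(p[:,:,::-1],(800,500),interpolation=cv2.INTER_CUBIC))
E
```

```text
t 2.4 pos [0.4989 0.118  0.4683] yaw 0.1457 F [-0.26  0.13  0.21] w -0.0002
dp total units [ 0.242 -1.294  1.09 ] rows@50mm 6.838894714407876
rot units [0.007 0.013 0.017] dp after turn [ 0.239 -1.294  1.092]
```

View pics/w2v.png

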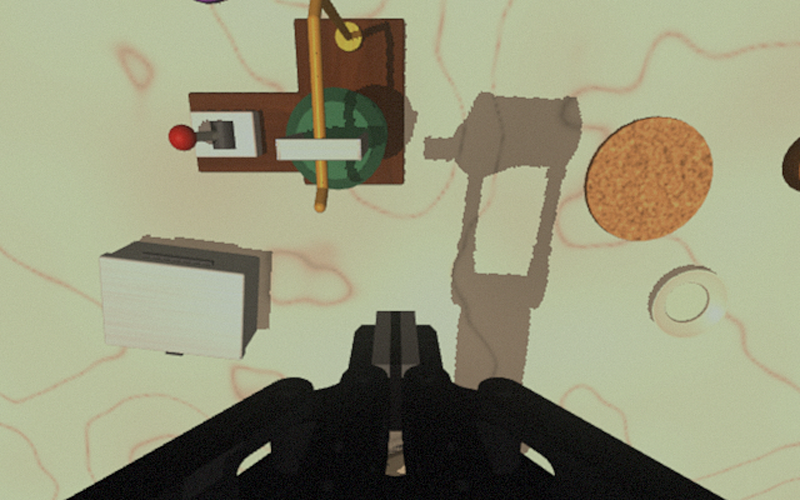

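The wrist view (800 px wide) shows the crossbar from (276,149) to (361,149), the red ball at (182,137), the hook tip at (320,207), the base corners and the trivet at (649,178).

```bash
python3 - <<'E'
from h import *; import pickle
s,p,d=pickle.load(open('pics/w2.pkl','rb'));C=cam('wrist',s);T=cam('top');S=cam('scene')
w=lambda u,v:((u+.5)/1.25-.5,(v+.5)/1.25-.5); t=lambda u,v:(180+u/4-.375,110+v/4-.375); sc=lambda u,v:(230+u/4-.375,210+v/4-.375)
L=np.array([(.120,.060),(.120,-.060),(-.06,-.06),(.045,.185),(-.045,.185)])
B=np.array([plane(C,*w(*q),.012)[:2] for q in [(296,19),(406,20),(404,183),(190,93),(200,171)]])
a=L-L.mean(0);b=B-B.mean(0);th=np.arctan2((a[:,0]*b[:,1]-a[:,1]*b[:,0]).sum(),(a*b).sum())
R=np.array([[np.cos(th),-np.sin(th)],[np.sin(th),np.cos(th)]]);o=B.mean(0)-R@L.mean(0);print('base',th,o,(L@R.T+o-B).round(4).tolist())
for nm,a,q in (('bar+y',(267,333),(276,149)),('bar-y',(335,325),(361,149)),('ball',(142,379),(182,137)),('tip',(304,374),(320,205)),('bend',(288,213),(315,13))):
    print(nm,*two(ray(T,*t(*a)),ray(C,*w(*q))))
print('ball w-s',*two(ray(S,*sc(585,316)),ray(C,*w(182,137))))
P=cloud(C,d);m=(P[...,2]>.23)&(P[...,2]<.26)&(p.min(-1)>140);q=P[m];print('bar depth',m.sum(),q.mean(0),q.min(0),q.max(0))
E
```

```text
base 0.14496053980772552 [0.5405332  0.17335477] [[0.0009, 0.0009], [0.002, -0.001], [-0.0024, -0.0024], [0.001, 0.0016], [-0.0016, 0.0008]]
bar+y [0.53841321 0.20470299 0.23653698] 0.0017225839082391065
bar-y [0.54574072 0.15021591 0.22411712] 0.00040293800085525454
ball [0.51570396 0.33896818 0.07901899] 0.0017815314020168636
tip [0.50467474 0.17344533 0.23530355] 0.0010045488351200613
bend [0.61488406 0.17240511 0.32856584] 0.011012833220278576
ball w-s [0.5157122  0.33888886 0.08155965] 0.0019809671933670872
bar depth 1054 [0.54340405 0.17643789 0.24388112] [0.53340255 0.14887052 0.24183489] [0.55318401 0.20383827 0.24597092]
```

```bash
python3 - <<'E'
from h import *
C=cam('top');f=np.load('pics/top0.npz');P=cloud(C,f['d']);H,S,V=cv2.split(cv2.cvtColor(f['p'],cv2.COLOR_RGB2HSV))
b=np.zeros((400,640),bool);b[135:172,195:232]=1;m=b&(P[...,2]>.02);print('purple',P[m].min(0).round(3),P[m].max(0).round(3),np.median(P[m],0).round(3))
E
python3 go.py .508 .397 .30 .145
```

```text
purple [ 0.373 -0.017  0.02 ] [0.736 0.393 1.714] [0.685 0.342 0.118]
t 2.4 pos [0.4989 0.118  0.4683] yaw 0.1457 F [-0.26  0.13  0.21] w -0.0002
dp total units [ 0.249 -1.374  0.84 ] rows@50mm 6.519083990301251
rot units [0.007 0.013 0.007] dp after turn [ 0.247 -1.374  0.842]
```

Request:
{"op": "servo_tool", "data": {"moves": [{"dp": [0.035,-0.2,0.08],"delta_rot": [0,0,0],"fingers": 0},{"dp": [0.035,-0.2,0.12],"delta_rot": [0,0,0],"fingers": 0},{"dp": [0.035,-0.2,0.12],"delta_rot": [0,0,0],"fingers": 0},{"dp": [0.035,-0.2,0.12],"delta_rot": [0,0,0],"fingers": 0},{"dp": [0.035,-0.2,0.12],"delta_rot": [0,0,0],"fingers": 0}]}}

```text
clock: 2.9
position: [0.5055, 0.3195, 0.3558]
ee_rot: [0.001, 0.998, 0.07, 0.0]
contact_force: [0.9, -0.3, -0.1]
width: -0.0002
gripper_force: 0.0
```

Request:
{"op": "servo_tool", "data": {"moves": [{"dp": [0.035,-0.19,0.13],"delta_rot": [0,0,0],"fingers": 0},{"dp": [0.035,-0.18,0.15],"delta_rot": [0,0,0],"fingers": 0},{"dp": [0,0,0],"delta_rot": [0,0,0],"fingers": 0}]}}

```text
clock: 3.2
position: [0.5073, 0.3965, 0.295]
ee_rot: [0.002, 0.997, 0.073, -0.004]
contact_force: [-0.4, -1.3, 0.2]
width: -0.0001
gripper_force: 0.0
```

```bash
python3 go.py .508 .397 .141 .145
```

```text
t 3.2 pos [0.5073 0.3965 0.295 ] yaw 0.1451 F [-0.44 -1.29  0.16] w -0.0001
dp total units [ 0.01  -0.004  0.77 ] rows@50mm 3.079190952409223
rot units [0.029 0.086 0.001] dp after turn [ 0.004 -0.002  0.77 ]
```

Request:
{"op": "servo_tool", "data": {"moves": [{"dp": [0,0,0.2],"delta_rot": [0,0,0],"fingers": 0},{"dp": [0,0,0.2],"delta_rot": [0,0,0],"fingers": 0},{"dp": [0,0,0.2],"delta_rot": [0,0,0],"fingers": 0},{"dp": [0,0,0.17],"delta_rot": [0,0,0],"fingers": 0},{"dp": [0,0,0],"delta_rot": [0,0,0],"fingers": 0}]}}

```text
clock: 3.7
position: [0.5066, 0.3915, 0.1424]
ee_rot: [0.003, 0.997, 0.071, -0.005]
contact_force: [-1.1, 0.1, -0.3]
width: 0.0001
gripper_force: 0.0
```

Request:
{"op": "servo_tool", "data": {"moves": [{"dp": [0,0.06,0],"delta_rot": [0,0,0],"fingers": 0},{"dp": [0,0.06,0],"delta_rot": [0,0,0],"fingers": 0},{"dp": [0,0.06,0],"delta_rot": [0,0,0],"fingers": 0},{"dp": [0,0.06,0],"delta_rot": [0,0,0],"fingers": 0},{"dp": [0,0.06,0],"delta_rot": [0,0,0],"fingers": 0}]}}

```text
clock: 4.2
position: [0.5185, 0.3364, 0.1502]
ee_rot: [-0.002, 0.997, 0.072, 0.003]
contact_force: [-0.2, 0.2, 1.9]
width: -0.0003
gripper_force: 0.8
```

```bash
python3 go.py .5206 .3145 .141 .145
```

```text
t 4.2 pos [0.5185 0.3364 0.1502] yaw 0.1433 F [-0.16  0.2   1.94] w -0.0003
dp total units [-0.006  0.11   0.045] rows@50mm 0.4761957286582334
rot units [-0.028 -0.064 -0.017] dp after turn [-0.006  0.11   0.046]
```

```bash
cat > ball.py <<'E'
from h import *
R=[]
for n in ('scene','top'):
    p,d=imaging.get_image(n);H,S,V=cv2.split(cv2.cvtColor(p,cv2.COLOR_RGB2HSV));P=cloud(cam(n),d)
    m=((H<6)|(H>172))&(S>150)&(V>60)&(abs(P[...,0]-.53)<.1)&(abs(P[...,1]-.3)<.12)
    b=sorted(blobs(m,3),key=lambda b:-b[1]);print(n,b[:2]);
    if b: R.append(ray(cam(n),*b[0][0]))
    cv2.imwrite(f'pics/{n}_now.png',p[:,:,::-1])
if len(R)==2: q,e=two(*R);print(q,e,'stand y',(q[:2]-[.541,.1745])@[-.1445,.9895])
E
python3 ball.py; python3 go.py .5206 .3145 .141 .145
```

```text
scene [((np.float64(368.7), np.float64(281.9)), 10, (368, 280, 3, 5))]
top []
t 4.3 pos [0.5176 0.3345 0.1485] yaw 0.1422 F [-0.77  0.02 -0.13] w 0.0001
dp total units [0.001 0.101 0.038] rows@50mm 0.43194430454350297
rot units [ 0.005 -0.022 -0.028] dp after turn [0.001 0.101 0.037]
```

Request:
{"op": "servo_tool", "data": {"moves": [{"dp": [0,0.04,0.02],"delta_rot": [0,0,0],"fingers": 0},{"dp": [0,0.04,0.02],"delta_rot": [0,0,0],"fingers": 0},{"dp": [0,0.03,0],"delta_rot": [0,0,0],"fingers": 0},{"dp": [0,0,0],"delta_rot": [0,0,0],"fingers": 0}]}}

```text
clock: 4.7
position: [0.5193, 0.3154, 0.1378]
ee_rot: [-0.001, 0.997, 0.071, -0.001]
contact_force: [-0.9, 5.0, -2.3]
width: -0.0
gripper_force: 2.8
```

```bash
python3 ball.py; python3 go.py .5206 .3145 .141 .145
```

```text
scene [((np.float64(365.0), np.float64(279.6)), 9, (364, 277, 3, 6))]
top []
t 4.8 pos [0.5193 0.3155 0.1378] yaw 0.1428 F [-0.43  5.17 -3.5 ] w -0.0002
dp total units [ 0.006  0.006 -0.016] rows@50mm 0.07257548968534315
rot units [-0.023  0.018 -0.022] dp after turn [ 0.006  0.006 -0.016]
```

Request:
{"op": "servo_tool", "data": {"moves": [{"dp": [0,0.02,0],"delta_rot": [0,0,0],"fingers": 0},{"dp": [0,0.015,0],"delta_rot": [0,0,0],"fingers": 0},{"dp": [0,0,0],"delta_rot": [0,0,0],"fingers": 0}]}}

```text
clock: 5.1
position: [0.5195, 0.3141, 0.1379]
ee_rot: [-0.007, 0.998, 0.07, -0.001]
contact_force: [-4.6, 22.0, -5.3]
width: -0.0003
gripper_force: 10.8
```

Request:
{"op": "servo_tool", "data": {"moves": [{"dp": [0,-0.1,0],"delta_rot": [0,0,0],"fingers": 0},{"dp": [0,-0.15,0],"delta_rot": [0,0,0],"fingers": 0},{"dp": [0,-0.15,-0.1],"delta_rot": [0,0,0],"fingers": 0},{"dp": [0,0,-0.2],"delta_rot": [0,0,0],"fingers": 0},{"dp": [0,0,-0.2],"delta_rot": [0,0,0],"fingers": 0}]}}

```text
clock: 5.6
position: [0.5086, 0.387, 0.238]
ee_rot: [0.001, 0.997, 0.073, -0.002]
contact_force: [0.2, -0.3, 0.4]
width: -0.0002
gripper_force: 0.0
```

Request:
{"op": "servo_tool", "data": {"moves": [{"dp": [0,0,-0.2],"delta_rot": [0,0,0],"fingers": 1},{"dp": [0,0,-0.2],"delta_rot": [0,0,0],"fingers": 1},{"dp": [0,0,-0.2],"delta_rot": [0,0,0],"fingers": 1},{"dp": [0,0,-0.2],"delta_rot": [0,0,0],"fingers": 1},{"dp": [0,0,0],"delta_rot": [0,0,0],"fingers": 1}]}}

```text
clock: 6.1
position: [0.5109, 0.3872, 0.405]
ee_rot: [-0.002, 0.997, 0.072, 0.005]
contact_force: [0.1, 0.5, -0.0]
width: 0.0722
gripper_force: 0.0
```

```bash
python3 ball.py; python3 go.py .542 .176 .38 .145
```

```text
scene [((np.float64(365.8), np.float64(279.1)), 26, (363, 276, 7, 7))]
top [((np.float64(228.8), np.float64(202.6)), 13, (227, 201, 5, 5))]
[0.52186384 0.28928037 0.07879357] 0.0018128296735000773 stand y 0.11634034779330106
t 6.2 pos [0.5096 0.3866 0.3992] yaw 0.1437 F [ 0.69 -0.24  0.05] w 0.0847
dp total units [0.009 1.065 0.097] rows@50mm 4.278042513797942
rot units [ 0.004 -0.009 -0.013] dp after turn [0.008 1.065 0.096]
```

Request:
{"op": "servo_tool", "data": {"moves": [{"dp": [0,0.22,0],"delta_rot": [0,0,0],"fingers": 1},{"dp": [0,0.22,0],"delta_rot": [0,0,0],"fingers": 1},{"dp": [0,0.22,0.02],"delta_rot": [0,0,0],"fingers": 1},{"dp": [0,0.22,0.03],"delta_rot": [0,0,0],"fingers": 1},{"dp": [0.01,0.185,0.04],"delta_rot": [0,0,0],"fingers": 1}]}}

```text
clock: 6.7
position: [0.5412, 0.1739, 0.3785]
ee_rot: [0.001, 0.997, 0.072, -0.002]
contact_force: [-0.5, 0.3, -0.0]
width: 0.0854
gripper_force: 0.0
```

Request:
{"op": "servo_tool", "data": {"moves": [{"dp": [0,0,0],"delta_rot": [0,0,0],"fingers": 1},{"dp": [0,0,0],"delta_rot": [0,0,0],"fingers": 1}]}}

```text
clock: 6.9
position: [0.5415, 0.1755, 0.3787]
ee_rot: [0.0, 0.997, 0.071, -0.002]
contact_force: [-0.2, 0.9, 0.2]
width: 0.0851
gripper_force: 0.0
```

```bash
python3 look.py w3; python3 go.py .542 .176 .274 .145; python3 - <<'E'
from h import *; import pickle
s,p,d=pickle.load(open('pics/w3.pkl','rb'));C=cam('wrist',s);P=cloud(C,d)
m=(P[...,2]>.23)&(P[...,2]<.26)&(p.min(-1)>110)&(abs(P[...,0]-.54)<.04)&(abs(P[...,1]-.175)<.05);q=P[m];print('bar',m.sum(),q.mean(0),q.min(0),q.max(0))
r=cv2.minAreaRect((q[:,:2]*1000).astype(np.float32));print(r)
E
```

```text
t 6.95 pos [0.5416 0.1765 0.3793] yaw 0.1433 F [-0.25 -0.24 -0.22] w 0.0854
dp total units [0.003 0.003 0.527] rows@50mm 2.1065866724777385
rot units [-0.005  0.032 -0.017] dp after turn [0.002 0.003 0.527]
bar 180 [0.53545423 0.18228473 0.24420599] [0.50356621 0.14795461 0.23605819] [0.55433294 0.20280465 0.25366583]
((537.5171508789062, 173.76092529296875), (44.53110885620117, 53.99721145629883), 57.28239440917969)
```

View pics/w3.png

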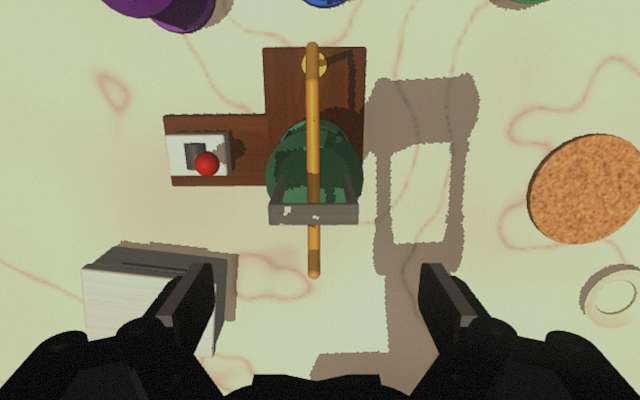

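The toggle now leans towards the lantern (ball at 206,163). The crossbar (269–357, 207–222) sits centred between the open fingers, so I'm descending.

Request:
{"op": "servo_tool", "data": {"moves": [{"dp": [0.003,0.003,0.15],"delta_rot": [0,0,0],"fingers": 1},{"dp": [0,0,0.15],"delta_rot": [0,0,0],"fingers": 1},{"dp": [0,0,0.13],"delta_rot": [0,0,0],"fingers": 1},{"dp": [0,0,0.11],"delta_rot": [0,0,0],"fingers": 1},{"dp": [0,0,0],"delta_rot": [0,0,0],"fingers": 1}], "force": 60}}

```text
clock: 7.45
position: [0.5404, 0.1771, 0.2692]
ee_rot: [0.0, 0.997, 0.073, -0.004]
contact_force: [0.2, 0.5, 0.4]
width: 0.0857
gripper_force: 0.0
```

```bash
python3 go.py .542 .176 .270 .145
```

```text
t 7.45 pos [0.5404 0.1771 0.2692] yaw 0.1459 F [0.19 0.51 0.39] w 0.0857
dp total units [ 0.007  0.006 -0.004] rows@50mm 0.041332439379326236
rot units [0.001 0.08  0.009] dp after turn [ 0.007  0.006 -0.004]
```

Request:
{"op": "servo_tool", "data": {"moves": [{"dp": [0.005,0,0],"delta_rot": [0,0,0],"fingers": 0.8},{"dp": [0,0,0],"delta_rot": [0,0,0],"fingers": 0.7},{"dp": [0,0,0],"delta_rot": [0,0,0],"fingers": 0.6},{"dp": [0,0,0],"delta_rot": [0,0,0],"fingers": 0.3},{"dp": [0,0,0],"delta_rot": [0,0,0],"fingers": 0.3}], "force": 60}}

```text
clock: 7.95
position: [0.5446, 0.1769, 0.2747]
ee_rot: [-0.001, 0.997, 0.072, 0.002]
contact_force: [0.6, 4.0, 6.1]
width: 0.0553
gripper_force: 64.0
```

Request:
{"op": "servo_tool", "data": {"moves": [{"dp": [0,0,0],"delta_rot": [0,0,0],"fingers": 0.3},{"dp": [0,0,0],"delta_rot": [0,0,0],"fingers": 0.3},{"dp": [0,0,0],"delta_rot": [0,0,0],"fingers": 0.3}], "force": 60}}

```text
clock: 8.25
position: [0.5445, 0.1769, 0.2747]
ee_rot: [-0.001, 0.997, 0.072, 0.002]
contact_force: [0.1, 3.3, 6.4]
width: 0.0554
gripper_force: 64.0
```

Request:
{"op": "servo_tool", "data": {"moves": [{"dp": [0,0,-0.035],"delta_rot": [0,0,0],"fingers": 0.3},{"dp": [0,0,-0.035],"delta_rot": [0,0,0],"fingers": 0.3},{"dp": [0,0,-0.035],"delta_rot": [0,0,0],"fingers": 0.3},{"dp": [0,0,-0.035],"delta_rot": [0,0,0],"fingers": 0.3},{"dp": [0,0,-0.035],"delta_rot": [0,0,0],"fingers": 0.3}], "force": 60}}

```text
clock: 8.75
position: [0.5436, 0.1759, 0.3083]
ee_rot: [0.0, 0.997, 0.072, -0.0]
contact_force: [0.1, -1.1, -3.6]
width: 0.0553
gripper_force: 64.2
```

Request:
{"op": "servo_tool", "data": {"moves": [{"dp": [0,0,0],"delta_rot": [0,0,0],"fingers": 0.3},{"dp": [0,0,0],"delta_rot": [0,0,0],"fingers": 0.3}]}}

```text
clock: 8.95
position: [0.5436, 0.176, 0.308]
ee_rot: [0.0, 0.997, 0.072, 0.0]
contact_force: [-0.7, 0.3, -3.9]
width: 0.0555
gripper_force: 64.3
```

```bash
python3 look.py w4; python3 go.py .542 .176 .309 .145;python3 - <<'E'
from h import *
p,d=imaging.get_image('scene');cv2.imwrite('pics/s4.png',cv2.resize(p[190:320,260:430,::-1],None,fx=4,fy=4,interpolation=cv2.INTER_CUBIC))
E
```

```text
t 9.0 pos [0.5435 0.176  0.3076] yaw 0.1438 F [-0.24 -0.04 -3.57] w 0.0554
dp total units [-0.007 -0.001 -0.007] rows@50mm 0.039963422411199906
rot units [ 0.002  0.006 -0.012] dp after turn [-0.007 -0.001 -0.007]
```

View pics/s4.png

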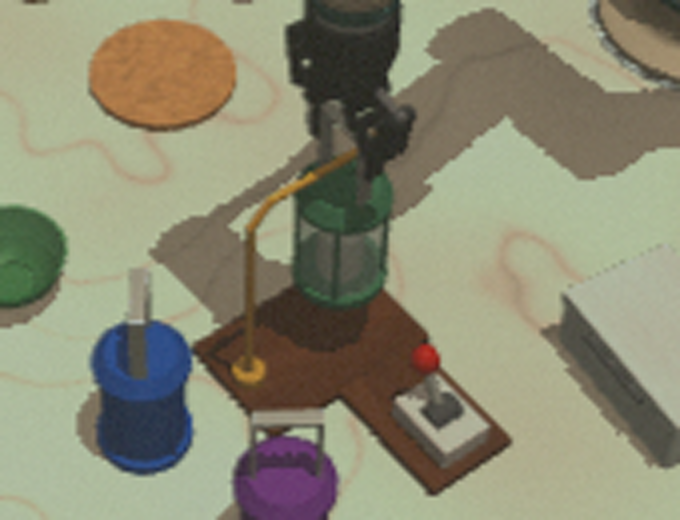

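Request:
{"op": "servo_tool", "data": {"moves": [{"dp": [-0.05,0,0],"delta_rot": [0,0,0],"fingers": 0.3},{"dp": [-0.1,0,0],"delta_rot": [0,0,0],"fingers": 0.3},{"dp": [-0.13,0,0],"delta_rot": [0,0,0],"fingers": 0.3},{"dp": [-0.13,0,0],"delta_rot": [0,0,0],"fingers": 0.3},{"dp": [-0.13,0,0],"delta_rot": [0,0,0],"fingers": 0.3}], "force": 60}}

```text
clock: 9.55
position: [0.4347, 0.1603, 0.3075]
ee_rot: [0.0, 0.997, 0.072, -0.001]
contact_force: [-0.4, -0.1, -4.5]
width: 0.0555
gripper_force: 64.2
```

Request:
{"op": "servo_tool", "data": {"moves": [{"dp": [-0.05,0,0],"delta_rot": [0,0,0],"fingers": 0.3},{"dp": [0,0,0],"delta_rot": [0,0,0],"fingers": 0.3},{"dp": [0,0,0],"delta_rot": [0,0,0],"fingers": 0.3}]}}

```text
clock: 9.85
position: [0.4279, 0.1593, 0.3083]
ee_rot: [-0.0, 0.997, 0.072, 0.001]
contact_force: [1.6, 0.2, -3.9]
width: 0.0553
gripper_force: 64.1
```

```bash
python3 go.py .539 -.181 .30 .145
```

```text
t 9.85 pos [0.4279 0.1593 0.3083] yaw 0.1438 F [ 1.58  0.19 -3.88] w 0.0553
dp total units [0.306 1.764 0.042] rows@50mm 7.162346264184418
rot units [ 0.    -0.027 -0.012] dp after turn [0.304 1.764 0.041]
```

Request:
{"op": "servo_tool", "data": {"moves": [{"dp": [0,0.08,0],"delta_rot": [0,0,0],"fingers": 0.3},{"dp": [0,0.14,0],"delta_rot": [0,0,0],"fingers": 0.3},{"dp": [0,0.17,0],"delta_rot": [0,0,0],"fingers": 0.3},{"dp": [0.03,0.17,0],"delta_rot": [0,0,0],"fingers": 0.3},{"dp": [0.04,0.17,0],"delta_rot": [0,0,0],"fingers": 0.3}], "force": 60}}

```text
clock: 10.35
position: [0.4633, 0.0152, 0.3079]
ee_rot: [0.0, 0.997, 0.072, 0.001]
contact_force: [1.4, 0.5, -3.6]
width: 0.0554
gripper_force: 65.4
```

Request:
{"op": "servo_tool", "data": {"moves": [{"dp": [0.045,0.17,0],"delta_rot": [0,0,0],"fingers": 0.3},{"dp": [0.045,0.17,0],"delta_rot": [0,0,0],"fingers": 0.3},{"dp": [0.045,0.17,0],"delta_rot": [0,0,0],"fingers": 0.3},{"dp": [0.045,0.17,0],"delta_rot": [0,0,0],"fingers": 0.3},{"dp": [0.03,0.15,0],"delta_rot": [0,0,0],"fingers": 0.3}]}}

```text
clock: 10.85
position: [0.5294, -0.1443, 0.3074]
ee_rot: [0.0, 0.997, 0.071, 0.001]
contact_force: [0.8, -0.5, -4.1]
width: 0.0553
gripper_force: 65.4
```

Request:
{"op": "servo_tool", "data": {"moves": [{"dp": [0.02,0.12,0],"delta_rot": [0,0,0],"fingers": 0.3},{"dp": [0.005,0.07,0],"delta_rot": [0,0,0],"fingers": 0.3},{"dp": [0,0,0],"delta_rot": [0,0,0],"fingers": 0.3},{"dp": [0,0,0],"delta_rot": [0,0,0],"fingers": 0.3}]}}

```text
clock: 11.25
position: [0.5374, -0.178, 0.3074]
ee_rot: [-0.001, 0.997, 0.072, -0.0]
contact_force: [0.1, 0.7, -3.2]
width: 0.0554
gripper_force: 65.7
```

```bash
python3 look.py w5; python3 go.py .539 -.181 .235 .145; python3 - <<'E'
from h import *
p,d=imaging.get_image('scene');cv2.imwrite('pics/s5.png',cv2.resize(p[130:250,230:400,::-1],None,fx=4,fy=4,interpolation=cv2.INTER_CUBIC))
E
```

```text
t 11.3 pos [ 0.5372 -0.1775  0.3076] yaw 0.1442 F [ 0.44  0.53 -3.66] w 0.0555
dp total units [0.006 0.019 0.363] rows@50mm 1.4544162684961974
rot units [-0.016  0.006 -0.008] dp after turn [0.006 0.019 0.363]
```

View pics/s5.png

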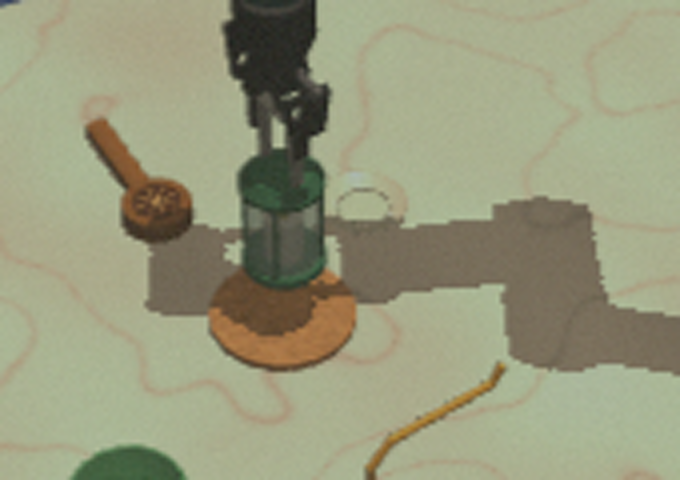

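The lantern hangs upright from the fingers over the trivet: its foot is at (285,270) and the trivet at (283,315) in the crop. I'm lowering it now.

Request:
{"op": "servo_tool", "data": {"moves": [{"dp": [0.005,0.02,0.07],"delta_rot": [0,0,0],"fingers": 0.3},{"dp": [0,0,0.08],"delta_rot": [0,0,0],"fingers": 0.3},{"dp": [0,0,0.08],"delta_rot": [0,0,0],"fingers": 0.3},{"dp": [0,0,0.06],"delta_rot": [0,0,0],"fingers": 0.3},{"dp": [0,0,0.02],"delta_rot": [0,0,0],"fingers": 0.3}], "force": 60}}

```text
clock: 11.85
position: [0.5382, -0.1811, 0.2447]
ee_rot: [-0.001, 0.997, 0.072, -0.001]
contact_force: [-0.2, -0.4, -3.1]
width: 0.055
gripper_force: 65.5
```

Request:
{"op": "servo_tool", "data": {"moves": [{"dp": [0,0,0.01],"delta_rot": [0,0,0],"fingers": 0.3},{"dp": [0,0,0.01],"delta_rot": [0,0,0],"fingers": 0.3},{"dp": [0,0,0],"delta_rot": [0,0,0],"fingers": 0.3}]}}

```text
clock: 12.15
position: [0.5392, -0.1823, 0.2423]
ee_rot: [0.0, 0.997, 0.072, 0.0]
contact_force: [-0.5, 0.3, -3.3]
width: 0.0548
gripper_force: 65.5
```

```bash
python3 go.py .539 -.181 .235 .145
```

```text
t 12.15 pos [ 0.5392 -0.1823  0.2423] yaw 0.1439 F [-0.47  0.34 -3.26] w 0.0548
dp total units [-0.    -0.007  0.037] rows@50mm 0.14905531350092377
rot units [ 0.006 -0.008 -0.011] dp after turn [ 0.    -0.007  0.037]
```

Request:
{"op": "servo_tool", "data": {"moves": [{"dp": [0,0,0.01],"delta_rot": [0,0,0],"fingers": 0.3},{"dp": [0,0,0.01],"delta_rot": [0,0,0],"fingers": 0.3},{"dp": [0,0,0],"delta_rot": [0,0,0],"fingers": 0.3}]}}

```text
clock: 12.45
position: [0.5388, -0.1823, 0.2377]
ee_rot: [-0.0, 0.997, 0.072, -0.0]
contact_force: [1.2, -0.3, -3.9]
width: 0.0552
gripper_force: 65.6
```

Request:
{"op": "servo_tool", "data": {"moves": [{"dp": [0,0,0.01],"delta_rot": [0,0,0],"fingers": 0.3},{"dp": [0,0,0],"delta_rot": [0,0,0],"fingers": 0.3}]}}

```text
clock: 12.65
position: [0.5388, -0.1823, 0.2356]
ee_rot: [-0.0, 0.997, 0.072, -0.0]
contact_force: [0.4, -1.1, -3.9]
width: 0.0548
gripper_force: 65.6
```

Request:
{"op": "servo_tool", "data": {"moves": [{"dp": [0,0,0.01],"delta_rot": [0,0,0],"fingers": 0.3},{"dp": [0,0,0],"delta_rot": [0,0,0],"fingers": 0.3}]}}

```text
clock: 12.85
position: [0.539, -0.1824, 0.2351]
ee_rot: [0.0, 0.997, 0.072, 0.0]
contact_force: [-2.6, 0.7, 3.9]
width: 0.0551
gripper_force: 66.2
```

Request:
{"op": "servo_tool", "data": {"moves": [{"dp": [0,0,0.01],"delta_rot": [0,0,0],"fingers": 0.3},{"dp": [0,0,0],"delta_rot": [0,0,0],"fingers": 0.3}]}}

```text
clock: 13.05
position: [0.539, -0.1823, 0.2351]
ee_rot: [0.001, 0.997, 0.072, 0.001]
contact_force: [-4.7, 0.2, 13.9]
width: 0.0554
gripper_force: 67.4
```

Request:
{"op": "servo_tool", "data": {"moves": [{"dp": [0,0,-0.008],"delta_rot": [0,0,0],"fingers": 0.3},{"dp": [0,0,0],"delta_rot": [0,0,0],"fingers": 0.68},{"dp": [0,0,0],"delta_rot": [0,0,0],"fingers": 0.72},{"dp": [0,0,0],"delta_rot": [0,0,0],"fingers": 0.85},{"dp": [0,0,0],"delta_rot": [0,0,0],"fingers": 1}], "force": 20}}

```text
clock: 13.55
position: [0.5391, -0.1824, 0.2332]
ee_rot: [0.0, 0.997, 0.072, -0.0]
contact_force: [0.5, 0.3, 0.0]
width: 0.0847
gripper_force: 0.0
```

Request:
{"op": "servo_tool", "data": {"moves": [{"dp": [0,0,0],"delta_rot": [0,0,0],"fingers": 1},{"dp": [0,0,0],"delta_rot": [0,0,0],"fingers": 1}]}}

```text
clock: 13.75
position: [0.539, -0.1823, 0.2333]
ee_rot: [-0.0, 0.997, 0.072, -0.0]
contact_force: [0.2, -0.9, -0.1]
width: 0.0855
gripper_force: 0.0
```

Request:
{"op": "servo_tool", "data": {"moves": [{"dp": [0,0,-0.08],"delta_rot": [0,0,0],"fingers": 1},{"dp": [0,0,-0.15],"delta_rot": [0,0,0],"fingers": 1},{"dp": [0,0,-0.2],"delta_rot": [0,0,0],"fingers": 1},{"dp": [0,0,-0.2],"delta_rot": [0,0,0],"fingers": 1},{"dp": [0,0,-0.2],"delta_rot": [0,0,0],"fingers": 1}]}}

```text
clock: 14.25
position: [0.5387, -0.1822, 0.401]
ee_rot: [0.0, 0.997, 0.072, 0.0]
contact_force: [0.8, -0.7, -0.8]
width: 0.0853
gripper_force: 0.0
```

Request:
{"op": "servo_tool", "data": {"moves": [{"dp": [-0.2,0,0],"delta_rot": [0,0,0],"fingers": 1},{"dp": [-0.2,0,0],"delta_rot": [0,0,0],"fingers": 1},{"dp": [0,0,0],"delta_rot": [0,0,0],"fingers": 1}]}}

```text
clock: 14.55
position: [0.4558, -0.1935, 0.4003]
ee_rot: [0.0, 0.997, 0.071, -0.001]
contact_force: [0.8, -0.4, 0.6]
width: 0.0851
gripper_force: 0.0
```

```bash
python3 look.py w6; python3 ball.py; python3 go.py .539 -.181 .235; python3 - <<'E'
from h import *; import pickle
s,p,d=pickle.load(open('pics/w6.pkl','rb'))
q=cv2.imread('pics/scene_now.png');a=cv2.resize(q[150:240,240:390],(640,384));cv2.imwrite('pics/fin.png',np.vstack([a,cv2.resize(p[:,:,::-1],(640,400))[:210]]))
E
```

```text
scene [((np.float64(366.0), np.float64(279.2)), 39, (363, 276, 7, 7))]
top [((np.float64(228.5), np.float64(202.5)), 32, (226, 200, 6, 6))]
[0.52199995 0.29031341 0.07958822] 0.0014300799330288058 stand y 0.11734287568017708
t 14.7 pos [ 0.4601 -0.1938  0.3997] yaw 0.1434 F [ 0.64 -0.47  0.1 ] w 0.0855
dp total units [ 0.399 -0.008  0.824] rows@50mm 3.6620460693947687
```

View pics/fin.png

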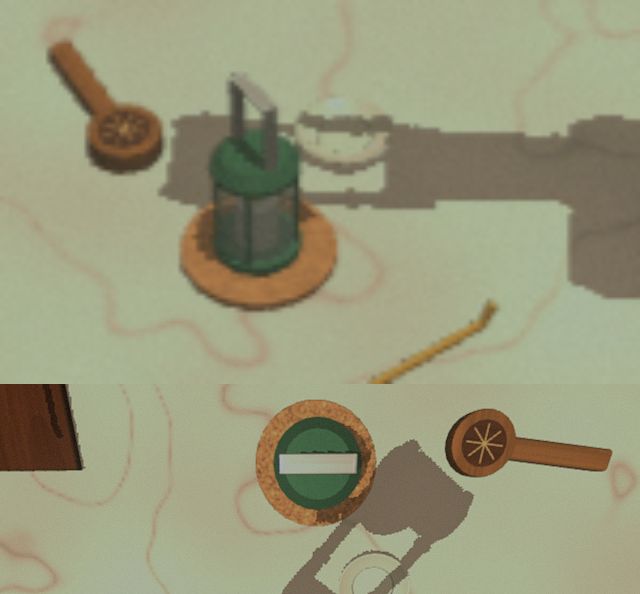

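The lantern stands upright and centred on the trivet: scene crop (258,230), wrist crop (317,463). The mould and saucer look undisturbed, and the toggle is at its stop. Handing in.

```bash
python3 -c "
from rig import manip; print(manip.sign_off())"
```

```text
the job is handed in; nothing more can be done
None
```

I switched the stand off while the lantern still hung there, then set the lantern upright near the centre of the cork trivet and released it; the job was handed in at about 14.7 s, and the hand-in gave no verdict.

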